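# Clear the counted sample can and log it on the tally counter

## Robot

A 6-joint arm with a two-finger parallel gripper is mounted at the origin on the work surface. World frame = base frame: x ahead of the robot, y to its left, z up, the work surface at z = 0. Lengths are in m, angles in rad, forces in N, time in s.
With the tool pointing down it reaches from about 0.35 to 0.975 m from the base axis. Payload 4.9 kg.
Tool frame: the origin (TCP) lies at the very end of the fingers, on their centre line; the grasp point (between the pads) lies 19 mm behind it; z points along the fingers, y is the line along which they close (so a half turn about z gives the same grasp; the last joint's range is limited). The gripper opens to 85 mm and grips with 20 to 120 N. Pads are 22 mm wide; open, the fingers measure 114 mm over their backs; the gripper's body (76 mm by 85 mm) begins 54 mm behind the grasp point. The pads swing forward as they close: fully open they stand 13 mm farther back than shut.
Start: joints at [-1.438, 0.053, 1.613, -0, 1.476, -0.119], TCP at [0.156, -0.605, 0.204] pointing down, gripper open.
Joint ranges: [-3.01, 3.01], [-1.01, 2.22], [0.06, 2.58], [-1.02, 4.17], [0.09, 2.62], [-3.14, 3.14]. Speed limits (rad/s): [2.57, 2.57, 3.14, 3.14, 3.14, 3.14].

## Interface

Orientations are given as a unit quaternion [w, x, y, z].
In Python, from plant import monitor, vision, manip gives the robot as it stands. The module is installed in compiled form; this text tells all that it offers.
- The arm moves only by the tool arm_command, never from a script. Its argument "rows" is a list of rows, each a list of 3 entries, a list of its own where there are three numbers: the finger opening in mm, from 0 to 85.4, then the shift along the world's x, y, z in units of 30 cm (1.0 is 30 cm), then the turn, a rotation vector about the world's x, y, z in units of pi/2 rad (1.0 is pi/2 rad). In form: [[claw, [x, y, z], [wx, wy, wz]], ...]. A call has 1 to 12 rows; each row is the pose to reach, as a shift and turn from the pose commanded when the call began; what a row does not reach only later rows make up. A row lasts 1/12 s, in which the tool goes at most 41.7 mm and 7.16 degrees, less where a joint would pass 70% of its speed; a pose out of reach is approached as far as the arm can. A call with a number of a shift or a turn outside -1 to 1 is refused whole. A call with a gripper value outside its range is refused whole. The fingers move at their own pace and stop on an object; the grip force is fixed at half the most. Time passes only in rows, so rows that repeat a pose let the fingers close. It gives the time, the measured TCP pose, the force, the opening and the grip force at its end, in the units of the state.
- monitor.state(): the state, without advancing time (a new reading comes with each control period).
- vision.grab_frame(name): name is "scene" or "top" or "wrist"; returns a dict with "color" (400x640x3 uint8, red, green, blue), "z_map" (400x640 float32, m along the optical axis (not along the pixel's ray), 0 where there is no reading), "mtx" (3x3 intrinsics, pixels), "R" (3x3) and "t" (3): a world point X has camera coordinates R X + t. Camera axes: x right, y down, z forward; pixel columns grow to the right and rows downward; lengths in m; the calibration is good to about 2 mm. A picture is of the moment at which its call begins.
- manip.job_done(): hands the job in; it is judged then, once.
The state is a dict: "time": time; "joint_pos": joint angles; "joint_vel": joint speeds; "joint_efforts": joint torques, N m; "tool_pos": TCP position; "tool_rot": TCP orientation; "contact_force": force on the tool from outside, world axes, zero at the start; "ft_torque": the same for the moment, N m; "gripper_width": opening from 0.0 (shut) to 1.0 (fully open); "grasp_force": force on a finger pad.
Only numpy, scipy, OpenCV 4.12 (cv2) and the standard library are available. Lean on these libraries where they do the work, as an engineer would, in place of code of your own. Each camera call takes 0.05 s, during which the arm holds its last target. There are 200 camera calls.

## Task

The sample can on the little stand has been counted: lift it off by its handle and set it down upright in the middle of the round mat, without dropping it. Then log it on the tally counter: swing the lever until you feel it come up firmly against its stop, hold it pressed there for a moment without forcing it, and let it spring all the way back. Leave everything else on the bench where it is, and do not work the lever before the can is on the mat.

Things in the scene. Friction and masses are not known exactly. Their poses are not given: they have to be found in the camera images.
- pot: closed steel sample can on the stand, 90 mm across, lid top 72 mm above its underside, 0.25-0.5 kg, too wide to grip by its sides. A rigid arched handle stands over it: a black round bar 13 mm thick, 50 mm long, along the can's y axis, axis 128 mm above the underside over the middle, 49 mm free below it. Origin: centre of the underside; z up.
- stand: fixed square steel stand, 130 mm wide, platform 60 mm above the bench with a raised rim (6 mm thick, 10 mm high, 118 mm clear inside) around it. Origin: centre of its underside on the bench; z up.
- mat: round flat grey rubber mat fixed to the bench, 136 mm across, 4 mm thick. Origin: centre of its underside; z up.
- counter: fixed tally counter, grey box 130 x 100 mm, 50 mm high (x from -53 to +77 mm of its origin), raised row of white windows (60 mm high) at the +x end, an unused knob at -y. Origin: on the bench below the lever's pivot; front (lever) faces its -x. A dark stop peg is clamped on top in the lever's path, 40 mm from the pivot; its place differs between counters and is not measured.
- lever_pivot (a point): point on the lever's upright pivot axis, 60 mm above the bench; fixed to the counter, axes as the counter's.
- lever_post (a point): centre of the top of the black upright thumb post at the lever's free end, 94 mm above the bench, 85 mm from the pivot axis, outside the box. Post 13 mm thick, standing 33 mm clear above the flat lever arm (14 mm wide, arm top 61 mm above the bench).
- lever (a joint): lever angle, rad: 0 at rest, arm along the counter's -x turned 0.5 rad towards its +y; grows counter-clockwise seen from above (post crosses the front to -y). Sprung back to 0: 2 N at the post to start, 3.5 N at the end. The stop comes somewhere from 0.65 to 1.15: feel for it; its cushion yields about 1 mm per 1.4 N at the post. 8 to 12 N at the post is firmly against it, over 30 N is forcing.
- spare_can: smaller handled steel can, 70 mm across, 103 mm high, standing on the bench; leave alone
- tube_rack: stepped white tube rack, 75 x 150 mm, 52 mm high; leave alone
- dishes: stack of clear round dishes, 91 mm across, 40 mm high; leave alone
- spatula: steel spatula lying on the bench, 180 mm long; leave alone
- marker: marker pen lying on the bench, 125 mm long, 16 mm thick; leave alone

How it is judged:
On the way, in this order (a step that is already met when the one before it is completed fails the run):
1. the can is lifted clear of the stand by the robot (z of pot in the frame of stand above 0.075 m and contact force between the fingers and pot above 0.5 N and contact force between pot and stand below 0.1 N), for 0.1 s.
2. the can stands upright and at rest on the middle of the mat, let go (horizontal distance between pot and mat below 0.025 m and z of pot in the frame of mat below 0.009 m and angle between pot's own z axis and vertical below 0.08 rad and linear speed of pot below 0.02 m/s and contact force between the fingers and pot below 0.1 N and contact force between pot and mat above 0.5 N), for 0.2 s.
3. the lever is pressed firmly against its stop by the robot, for a moment (value of joint lever above 0.55 rad and contact force between lever and counter above 5 N and contact force between the fingers and lever above 2 N), for 0.2 s.
At the end, for the whole second after the job is handed in: The can stands upright (within 4.5 degrees) on the mat, its centre within 25 mm of the mat's centre, at rest and let go; the lever has been pressed against its stop (over 5 N between lever and stop, 0.2 s) after that and is back at rest (within 0.06 rad), untouched (all of step 2 and value of joint lever below 0.06 rad and velocity of joint lever below 0.1 rad/s and contact force between the fingers and lever below 0.1 N).
It fails at once if the can is dropped or thrown (moves faster than 0.5 m/s with no finger on it) (linear speed of pot above 0.5 m/s and contact force between the fingers and pot below 0.2 N).
It fails at once if the can is tipped over (more than 40 degrees) (angle between pot's own z axis and vertical above 0.7 rad).
It fails at once if the lever is worked before the can is on the mat (value of joint lever above 0.25 rad and (horizontal distance between pot and mat above 0.03 m or z of pot in the frame of mat above 0.02 m)).
It fails at once if the lever is forced (over 30 N from the robot) (contact force between any of the arm, the fingers and lever above 30 N).
It fails at once if another thing on the bench is moved more than 25 mm (distance of any of spare_can, tube_rack, dishes, spatula, marker from where it was at the start of the episode above 0.025 m).
It also fails if it takes over 61 s, if anything falls off the work surface, if the arm or the gripper's body presses on something with over 40 N, if the wrist force passes 120 N, or if a joint passes its speed limit or range.

## Working session

There is one attempt and no reset: what is moved stays moved. The work goes in short steps, Python scripts to look and compute and a tool call to move; the robot and the scene stay as the last step left them, time stands still between calls to the robot, and variables do not carry over. Pictures are saved under pics/ and viewed, at most 10 in all, crops included, and the job is handed in when it is done.

Besides the shell and the picture viewer there is one more tool, called after "Request:" as a command line: name --argument value ..., lists and objects as JSON in quotes. arm_command: Moves the arm, as the interface text tells. Shifts and turns lie within -1 to 1; 1 stands for 30 cm of shift or pi/2 rad of turn. Its arguments: {"type":"object","properties":{"rows":{"type":"array"}},"required":["rows"]}

```bash
mkdir -p pics && cat > h.py <<'E'
import numpy as np, cv2
from plant import monitor, vision, manip
def grab(n):
    f=vision.grab_frame(n); np.savez(f'{n}.npz',**f); return f
def save(f,name): cv2.imwrite(f'pics/{name}.png',f['color'][:,:,::-1])
def cloud(f):
    z=f['z_map'];v,u=np.mgrid[0:z.shape[0],0:z.shape[1]];K=f['mtx']
    c=np.stack([(u-K[0,2])/K[0,0]*z,(v-K[1,2])/K[1,1]*z,z],-1)
    P=(c-f['t'])@f['R']; P[z==0]=np.nan; return P
def ray(f,u,v,h):
    d=f['R'].T@np.linalg.inv(f['mtx'])@[u,v,1]; o=-f['R'].T@f['t']
    return o+d*(h-o[2])/d[2]
E
python3 - <<'E'
from h import *
for n in('scene','top'):
    f=grab(n);save(f,n+'0');print(n,f['mtx'].round(1).tolist(),(-f['R'].T@f['t']).round(3),f['R'].round(2).tolist())
print(monitor.state())
E
```

```text
scene [[387.3, 0.0, 317.8], [0.0, 387.3, 199.2], [0.0, 0.0, 1.0]] [0.998 0.093 0.76 ] [[-0.19, 0.98, -0.0], [0.82, 0.16, -0.54], [-0.53, -0.11, -0.84]]
top [[371.0, 0.0, 318.7], [0.0, 371.0, 203.9], [0.0, 0.0, 1.0]] [0.494 0.018 0.879] [[0.0, -1.0, 0.03], [-0.99, -0.01, -0.11], [0.11, -0.03, -0.99]]
{'time': 0.1, 'joint_pos': array([-1.43801164e+00,  5.33249748e-02,  1.61413157e+00,  2.62092146e-05,
        1.47599552e+00, -1.19011695e-01]), 'joint_vel': array([ 0.00180922, -0.00143448, -0.00426244, -0.00161923, -0.00192833,
        0.00117814]), 'joint_efforts': array([ 1.12514303e-03, -3.94904351e+01, -3.71362102e+01, -4.72896227e-05,
        3.96392730e-03,  1.50650555e-05]), 'tool_pos': array([ 0.15563603, -0.60469102,  0.20277985]), 'tool_rot': array([-9.29770120e-04,  9.92085014e-01,  1.25564569e-01,  6.64195558e-06]), 'contact_force': array([0.05520851, 0.2572425 , 0.99619417]), 'ft_torque': array([-0.02104502, -0.02597943, -0.01999683]), 'grasp_force': 0.0, 'gripper_width': 0.9994141488151468}
```

View pics/top0.png

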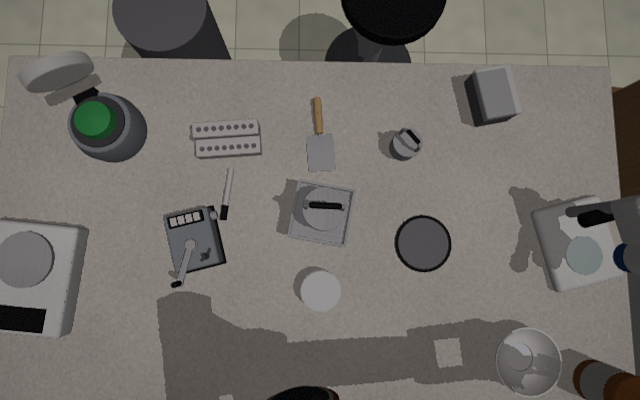

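View pics/scene0.png

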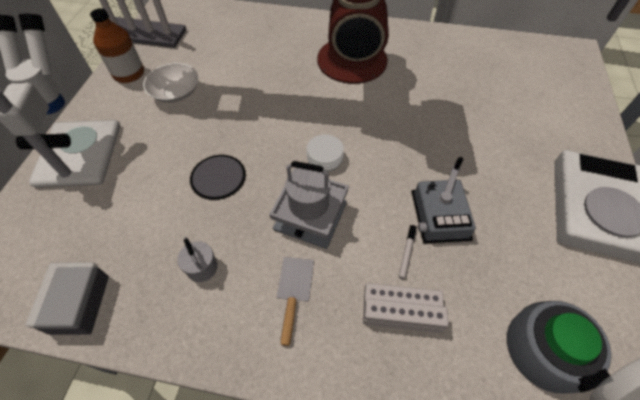

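The top view shows the can's handle at about (324,206) on the stand, the mat at (423,243), the lever pivot at (190,244), the post at (177,284) and the peg near (206,255). The scene view shows the same things: handle (308,168), mat (218,177) and post (459,163). I'll measure them next.

```bash
cat > m.py <<'E'
from h import *
T=dict(np.load('top.npz'));S=dict(np.load('scene.npz'))
def blob(f,box,thr,pick='big'):
    x0,y0,x1,y1=box;g=f['color'][y0:y1,x0:x1].max(2)
    m=(g<thr).astype('u1');n,l,s,c=cv2.connectedComponentsWithStats(m)
    i=1+np.argmax(s[1:,4]);pts=np.argwhere(l==i)[:,::-1]+[x0,y0]
    return c[i]+[x0,y0],s[i,4],pts.astype('f4')
def tri(p,q):
    A=[];b=[]
    for f,(u,v) in((T,p),(S,q)):
        o=-f['R'].T@f['t'];d=f['R'].T@np.linalg.inv(f['mtx'])@[u,v,1];d/=np.linalg.norm(d)
        M=np.eye(3)-np.outer(d,d);A.append(M);b.append(M@o)
    return np.linalg.solve(sum(A),sum(b))
for nm,bt,bs,thr,h in(('handle',(295,190,350,225),(280,155,335,180),50,.188),('mat',(390,210,456,275),(185,150,250,202),75,.004),('post',(165,275,188,292),(450,150,468,175),50,.09)):
    a,na,pa=blob(T,bt,thr);b,nb,pb=blob(S,bs,thr)
    if nm=='mat':
        a=np.array(cv2.minEnclosingCircle(pa)[0]);b=np.array(cv2.fitEllipse(cv2.convexHull(pb))[0])
    print(nm,a.round(1),na,b.round(1),nb,'tri',tri(a,b).round(4),'T',ray(T,*a,h).round(4),'S',ray(S,*b,h).round(4), cv2.minAreaRect(pa))
    if nm=='handle':
        for f,p in((T,pa),(S,pb)):
            W=np.array([ray(f,u,v,.188) for u,v in p])[:,:2]
            r=cv2.minAreaRect(W.astype('f4'));print(r, W[W[:,1].argmin()],W[W[:,1].argmax()])
            w,V=np.linalg.eigh(np.cov(W.T));print('axis deg',np.degrees(np.arctan2(V[1,1],V[0,1])))
P=cloud(T)
for nm,b,z in(('lid',(295,180,350,245),(.12,.145)),('rim',(280,170,360,255),(.064,.076)),('boxtop',(160,195,230,280),(.046,.054)),('lever',(160,195,230,295),(.058,.064)),('peg?',(195,240,225,270),(.056,.12)),('postz',(165,275,188,292),(.08,.1))):
    x0,y0,x1,y1=b;Q=P[y0:y1,x0:x1].reshape(-1,3);Q=Q[(Q[:,2]>z[0])&(Q[:,2]<z[1])]
    if len(Q)>3:print(nm,len(Q),Q.mean(0).round(4),cv2.minAreaRect(Q[:,:2].astype('f4')),Q.min(0).round(3),Q.max(0).round(3))
big=np.hstack([cv2.resize(T['color'][195:295,155:255],(400,400),interpolation=2),cv2.resize(T['color'][170:270,275:375],(400,400),interpolation=2)])
cv2.imwrite('pics/crop.png',big[:,:,::-1])
E
python3 m.py
```

```text
handle [325.  205.1] 198 [307.3 166.3] 158 tri [ 0.5668 -0.0133  0.1873] T [ 0.5668 -0.0133  0.188 ] S [ 0.5674 -0.0132  0.188 ] ((325.053466796875, 205.09140014648438), (32.29711151123047, 6.1658124923706055), 3.3664605617523193)
((0.566830039024353, -0.013449238613247871), (0.06056918948888779, 0.011631391942501068), 87.02057647705078) [ 0.56721433 -0.04341961] [0.57054895 0.01668278]
axis deg 86.87953630866728
((0.5670378804206848, -0.01375686377286911), (0.05846763774752617, 0.012244803830981255), 87.02796936035156) [ 0.56528345 -0.04293897] [0.57063507 0.01532957]
axis deg 87.42447348056683
mat [422.5 243.2] 622 [217.4 177. ] 575 tri [ 0.4973 -0.2564 -0.0037] T [ 0.4971 -0.253   0.004 ] S [ 0.5024 -0.254   0.004 ] ((422.5, 243.0), (56.0, 55.0), 90.0)
post [176.1 283.8] 52 [458.3 162.6] 63 tri [0.4099 0.2947 0.078 ] T [0.4112 0.2903 0.09  ] S [0.4201 0.2915 0.09  ] ((176.03848266601562, 283.69232177734375), (5.295135498046875, 10.394155502319336), 78.69007110595703)
lid 1248 [ 0.5657 -0.0122  0.131 ] ((0.5672116875648499, -0.012941442430019379), (0.08775466680526733, 0.0880821794
[... 277 characters left out ...]
9 0.2734 0.0495] ((0.5049244165420532, 0.2773893475532532), (0.1286330670118332, 0.09865674376487732), 14.745551109313965) [0.432 0.216 0.046] [0.578 0.338 0.054]
lever 562 [0.5004 0.2856 0.0603] ((0.486418753862381, 0.2761368751525879), (0.15622135996818542, 0.07660871744155884), 11.676335334777832) [0.403 0.238 0.058] [0.57  0.327 0.064]
peg? 27 [0.4734 0.2462 0.0645] ((0.4796636700630188, 0.2535010278224945), (0.04042992368340492, 0.011638214811682701), 48.19357681274414) [0.465 0.236 0.057] [0.497 0.265 0.069]
postz 45 [0.4112 0.2939 0.0912] ((0.41067981719970703, 0.2952394187450409), (0.011623348109424114, 0.012228038161993027), 52.75467300415039) [0.405 0.289 0.081] [0.417 0.301 0.096]
```

View pics/crop.png

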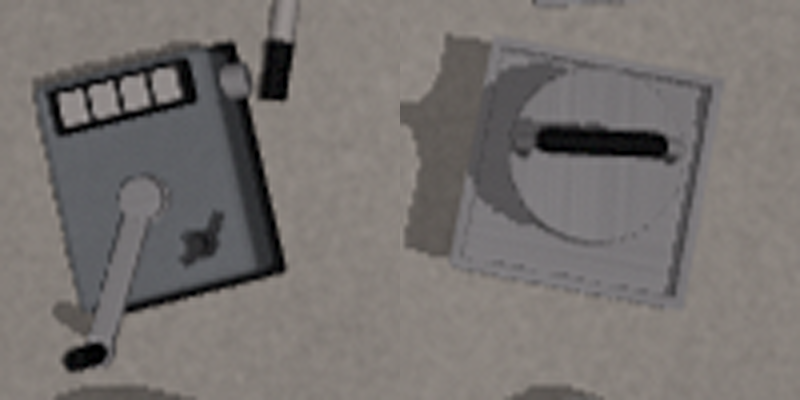

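The crop shows the lever at rest to the lower left of the pivot, with the peg to its right at crop (200,240), and the handle bar nearly along world y. Everything agrees with the sizes given:

| Thing | Measured | Check |
|---|---|---|
| Counter origin | (0.493, 0.274), yaw 14.7° | – |
| Predicted post position | (0.411, 0.295) | matches the measured post |
| Handle | (0.567, -0.013, 0.188) | matches its expected height |

Now I'll move up and across.

Request:
arm_command --rows '[[60,[0,0,0.17],[0,0,0]],[60,[0,0,0.33],[0,0,0]],[60,[0.2,0.3,0.33],[0,0,0.1]],[60,[0.4,0.6,0.33],[0,0,0.25]],[60,[0.68,0.98,0.33],[0,0,0.4]],[60,[0.68,0.98,0.33],[0,0,0.4]],[60,[0.68,0.98,0.33],[0,0,0.4]],[60,[0.68,0.98,0.33],[0,0,0.4]],[60,[0.68,0.98,0.33],[0,0,0.4]],[60,[0.68,0.98,0.33],[0,0,0.4]],[60,[0.68,0.98,0.33],[0,0,0.4]],[60,[0.68,0.98,0.33],[0,0,0.4]]]'

```text
time: 1.1
tool_pos: [0.3618, -0.3076, 0.3029]
tool_rot: [-0.0, 0.903, 0.429, 0.001]
contact_force: [0.3, -0.4, 0.0]
gripper_width: 0.701
grasp_force: 0.0
```

Request:
arm_command --rows '[[60,[0,0,0],[0,0,0.08]],[60,[0.68,0.98,0],[0,0,0.4]],[60,[0.68,0.98,0],[0,0,0.4]],[60,[0.68,0.98,0],[0,0,0.4]],[60,[0.68,0.98,0],[0,0,0.4]],[60,[0.68,0.98,0],[0,0,0.4]],[60,[0.68,0.98,0],[0,0,0.4]],[60,[0.68,0.98,0],[0,0,0.4]],[60,[0.68,0.98,0],[0,0,0.4]],[60,[0.68,0.98,0],[0,0,0.4]],[60,[0.68,0.98,0],[0,0,0.4]],[60,[0.68,0.98,0],[0,0,0.4]]]'

```text
time: 2.1
tool_pos: [0.5639, -0.0167, 0.3019]
tool_rot: [-0.001, 0.728, 0.685, -0.001]
contact_force: [0.1, -0.2, -0.0]
gripper_width: 0.702
grasp_force: 0.0
```

```bash
python3 - <<'E'
from h import *
f=grab('wrist');save(f,'w1');s=monitor.state();print(s['tool_pos'],s['tool_rot'],s['contact_force'])
P=cloud(f);g=f['color'].max(2)
m=(g<50)&(abs(P[...,2]-.19)<.02);Q=P[m];print(len(Q),np.nanmean(Q,0),cv2.minAreaRect(Q[:,:2].astype('f4')) if len(Q) else 0)
E
```

```text
[ 0.56351963 -0.01755307  0.30211646] [-4.15370657e-04  7.28680281e-01  6.84853536e-01 -7.13581401e-04] [ 0.09592289 -0.21731945 -1.04931807]
619 [ 0.56681909 -0.01060302  0.19342435] ((0.5669681429862976, -0.012304507195949554), (0.05965864658355713, 0.010596792213618755), 86.42987060546875)
```

View pics/w1.png

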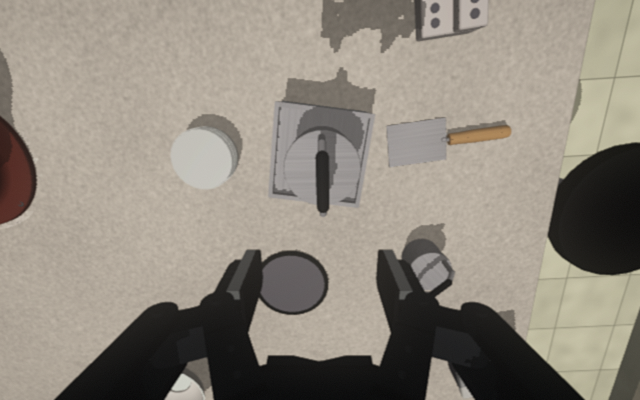

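The wrist view shows the handle bar at (322,180), lined up between the open fingers, and it measures (0.567, -0.0125), the same as before. I'll go down and grip.

Request:
arm_command --rows '[[60,[0.011,0.016,-0.1],[0,0,0]],[60,[0.011,0.016,-0.2],[0,0,0]],[60,[0.011,0.016,-0.3],[0,0,0]],[60,[0.011,0.016,-0.38],[0,0,0]],[60,[0.011,0.016,-0.445],[0,0,0]],[60,[0.011,0.016,-0.445],[0,0,0]],[30,[0.011,0.016,-0.445],[0,0,0]],[15,[0.011,0.016,-0.445],[0,0,0]],[0,[0.011,0.016,-0.445],[0,0,0]],[0,[0.011,0.016,-0.445],[0,0,0]],[0,[0.011,0.016,-0.445],[0,0,0]],[0,[0.011,0.016,-0.445],[0,0,0]]]'

```text
time: 3.15
tool_pos: [0.5675, -0.0125, 0.1705]
tool_rot: [0.001, 0.729, 0.685, 0.0]
contact_force: [-0.3, 0.4, -0.4]
gripper_width: -0.002
grasp_force: 0.0
```

The gripper closed with nothing in it, so I'll look.

```bash
python3 - <<'E'
from h import *
f=grab('wrist');s=grab('scene')
st=monitor.state();print(st['tool_pos'],st['gripper_width'],st['grasp_force'],st['contact_force'])
b=np.hstack([cv2.resize(f['color'][150:400,170:470],(400,333)),cv2.resize(s['color'][100:260,220:412],(400,333),interpolation=2)])
cv2.imwrite('pics/w2.png',b[:,:,::-1])
E
```

```text
[ 0.56724235 -0.01240858  0.16987856] -0.001008929746321659 0.0 [-0.41975655  0.47058742  0.33160491]
```

View pics/w2.png

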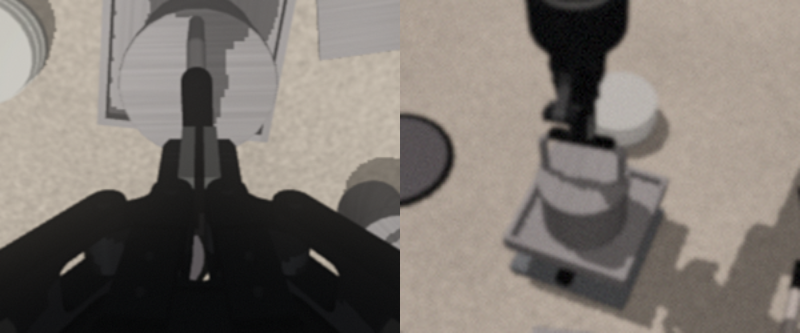

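The left panel shows the bar at (197,95) running between the pads at (200,150). The right panel shows the gripper over the handle. I can't tell whether the bar is held, so I'll measure with depth.

```bash
python3 - <<'E'
from h import *
f=dict(np.load('wrist.npz'));P=cloud(f);s=dict(np.load('scene.npz'));
for v in range(195,300,8):
    print(v,[(u,*(P[v,u]*1000).round().tolist(),int(f['color'][v,u].max())) for u in range(294,342,6)])
b=np.hstack([cv2.resize(f['color'][180:300,270:370],(400,480),interpolation=2),cv2.resize(s['color'][140:200,270:320],(400,480),interpolation=2)])
b=np.clip(b.astype(float)*1.8,0,255);cv2.imwrite('pics/w3.png',b[:,:,::-1])
E
```

```text
195 [(294, 550.0, 3.0, 131.0, 168), (300, 554.0, 3.0, 132.0, 168), (306, 559.0, 3.0, 132.0, 167), (312, 565.0, 19.0, 184.0, 94), (318, 569.0, 19.0, 185.0, 101), (324, 572.0, 18.0, 182.0, 94), (330, 576.0, 2.0, 132.0, 105), (336, 581.0, 1.0, 132.0, 104)]
203 [(294, 549.0, -3.0, 131.0, 173), (300, 554.0, -3.0, 132.0, 171), (306, 558.0, -4.0, 132.0, 173), (312, 565.0, 17.0, 190.0, 36), (318, 569.0, 17.0, 190.0, 38), (324, 572.0, 16.0, 189.0, 46), (330, 576.0, -5.0, 132.0, 106), (336, 580.0, -5.0, 131.0, 105)]
211 [(294, 549.0, -9.0, 132.0, 167), (300, 553.0, -9.0, 132.0, 168), (306, 562.0, 13.0, 190.0, 58), (312, 565.0, 14.0, 194.0, 38), (318, 568.0, 14.0, 194.0, 40), (324, 571.0, 13.0, 193.0, 38), (330, 576.0, -11.0, 132.0, 101), (336, 580.0, -11.0, 133.0, 102)]
219 [(294, 548.0, -16.0, 132.0, 164), (300, 553.0, -16.0, 132.0, 164), (306, 561.0, 8.0, 190.0, 65), (312, 565.0, 9.0, 193.0, 40), (318, 568.0, 10.0, 195.0, 39), (324, 571.0, 8.0, 192.0, 38), (330, 575.0, -17.0, 132.0, 99), (336, 580.0, -18.0, 131.0, 99)]
227 [(294, 548.0, -22.0, 132.0, 161), (300, 552.0, -22.0, 132.0, 160), (3
[... 1901 characters left out ...]
 -2.0, 235.0, 83), (330, 572.0, -2.0, 235.0, 86), (336, 575.0, -1.0, 237.0, 33)]
291 [(294, 559.0, 2.0, 245.0, 32), (300, 561.0, 1.0, 244.0, 30), (306, 563.0, 0.0, 243.0, 28), (312, 565.0, -1.0, 241.0, 29), (318, 567.0, -6.0, 234.0, 30), (324, 570.0, -6.0, 234.0, 50), (330, 572.0, -1.0, 241.0, 29), (336, 574.0, 0.0, 244.0, 28)]
299 [(294, 559.0, -0.0, 247.0, 29), (300, 561.0, -1.0, 246.0, 28), (306, 563.0, -1.0, 246.0, 28), (312, 565.0, -1.0, 247.0, 28), (318, 567.0, -9.0, 236.0, 27), (324, 570.0, -6.0, 240.0, 26), (330, 572.0, -2.0, 246.0, 27), (336, 574.0, -1.0, 247.0, 26)][ WARN:0@0.318] global loadsave.cpp:1063 imwrite_ Unsupported depth image for selected encoder is fallbacked to CV_8U.
```

View pics/w3.png

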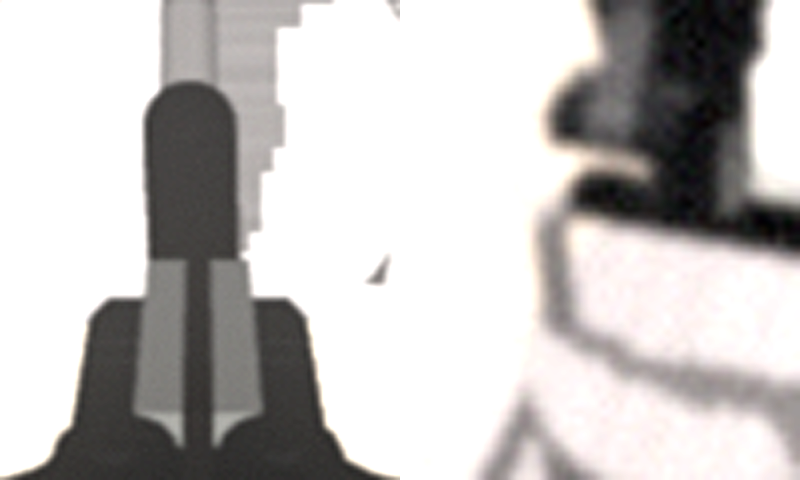

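The pads are shut and sit just above the bar: their visible faces end near z 0.205, while the bar top is at 0.1945. So the real fingertips are about 35 mm behind the reported TCP. I'll check this with the independent scene camera.

```bash
python3 - <<'E'
from h import *
s=dict(np.load('scene.npz'));P=cloud(s)
for v in range(140,182,2):
    print(v,[(u,*(P[v,u]*1000).round().tolist(),int(s['color'][v,u].max())) for u in range(296,318,4)])
f=dict(np.load('wrist.npz'));print('wristcam',(-f['R'].T@f['t']).round(4)); 
P=cloud(f);m=(abs(P[...,0]-.567)<.016)&(abs(P[...,1]+.005)<.012)&(P[...,2]>.197);print(np.sort(P[m][:,2])[:8])
E
```

```text
140 [(296, 608.0, -19.0, 305.0, 39), (300, 608.0, -13.0, 306.0, 43), (304, 609.0, -7.0, 308.0, 11), (308, 594.0, -4.0, 292.0, 8), (312, 588.0, 2.0, 287.0, 16), (316, 372.0, -37.0, 40.0, 128)]
142 [(296, 611.0, -19.0, 303.0, 51), (300, 610.0, -13.0, 303.0, 52), (304, 608.0, -7.0, 303.0, 2), (308, 594.0, -4.0, 287.0, 8), (312, 588.0, 2.0, 283.0, 11), (316, 377.0, -36.0, 38.0, 148)]
144 [(296, 613.0, -19.0, 300.0, 62), (300, 612.0, -12.0, 301.0, 57), (304, 604.0, -8.0, 293.0, 9), (308, 591.0, -5.0, 280.0, 9), (312, 586.0, 1.0, 275.0, 11), (316, 386.0, -34.0, 41.0, 146)]
146 [(296, 615.0, -18.0, 298.0, 72), (300, 615.0, -12.0, 300.0, 51), (304, 584.0, -13.0, 264.0, 18), (308, 587.0, -6.0, 270.0, 13), (312, 587.0, 1.0, 271.0, 18), (316, 391.0, -33.0, 40.0, 153)]
148 [(296, 617.0, -18.0, 296.0, 67), (300, 616.0, -12.0, 296.0, 43), (304, 576.0, -16.0, 250.0, 11), (308, 585.0, -6.0, 262.0, 15), (312, 586.0, 1.0, 265.0, 29), (316, 396.0, -32.0, 38.0, 176)]
150 [(296, 620.0, -17.0, 295.0, 62), (300, 616.0, -12.0, 291.0, 43), (304, 581.0, -14.0, 250.0, 26), (308, 585.0, -7.0, 256.0, 15), (312, 
[... 2424 characters left out ...]
 133.0, 147), (300, 553.0, -33.0, 133.0, 143), (304, 550.0, -25.0, 131.0, 147), (308, 551.0, -17.0, 135.0, 146), (312, 548.0, -9.0, 133.0, 149), (316, 546.0, -1.0, 132.0, 148)]
178 [(296, 558.0, -40.0, 132.0, 142), (300, 557.0, -32.0, 133.0, 142), (304, 557.0, -24.0, 134.0, 145), (308, 556.0, -16.0, 134.0, 145), (312, 553.0, -8.0, 133.0, 150), (316, 552.0, -0.0, 134.0, 146)]
180 [(296, 564.0, -38.0, 133.0, 141), (300, 563.0, -30.0, 134.0, 141), (304, 561.0, -23.0, 133.0, 141), (308, 557.0, -15.0, 130.0, 143), (312, 557.0, -7.0, 132.0, 148), (316, 556.0, 1.0, 132.0, 148)]
wristcam [0.5722 0.0704 0.3404]
[0.20099071 0.20112043 0.20116975 0.20139258 0.2015116  0.20163703
 0.20164611 0.20176459]
```

Both cameras agree: the shut fingertips are really at about z 0.203 when the report says 0.170, an offset of about +33 mm, while x and y are right. Going 34 mm lower is safe under either reading, since the lid is at 0.132. I'll open, lower and close.

Request:
arm_command --rows '[[60,[0,0,0],[0,0,0]],[60,[0,0,0],[0,0,0]],[60,[0,0,0],[0,0,0]],[60,[0,0,0],[0,0,0]],[60,[0,0,-0.05],[0,0,0]],[60,[0,0,-0.09],[0,0,0]],[60,[0,0,-0.113],[0,0,0]],[60,[0,0,-0.113],[0,0,0]],[0,[0,0,-0.113],[0,0,0]],[0,[0,0,-0.113],[0,0,0]],[0,[0,0,-0.113],[0,0,0]],[0,[0,0,-0.113],[0,0,0]]]'

```text
time: 4.25
tool_pos: [0.5674, -0.0125, 0.1364]
tool_rot: [0.0, 0.729, 0.685, 0.0]
contact_force: [-2.9, -0.1, 3.8]
gripper_width: 0.137
grasp_force: 33.3
```

Request:
arm_command --rows '[[0,[0,0,0],[0,0,0]],[0,[0,0,0],[0,0,0]],[0,[0,0,0],[0,0,0]],[0,[0,0,0],[0,0,0]]]'

```text
time: 4.58
tool_pos: [0.5675, -0.0124, 0.1364]
tool_rot: [0.0, 0.729, 0.685, 0.001]
contact_force: [-0.9, 1.7, 3.8]
gripper_width: 0.129
grasp_force: 58.4
```

The bar is held at about 11–13 mm opening with 58 N of grip. Now I'll lift.

Request:
arm_command --rows '[[0,[0,0,0.03],[0,0,0]],[0,[0,0,0.07],[0,0,0]],[0,[0,0,0.12],[0,0,0]],[0,[0,0,0.17],[0,0,0]],[0,[0,0,0.22],[0,0,0]],[0,[0,0,0.26],[0,0,0]],[0,[0,0,0.28],[0,0,0]],[0,[0,0,0.28],[0,0,0]],[0,[0,0,0.28],[0,0,0]],[0,[0,0,0.28],[0,0,0]]]'

```text
time: 5.42
tool_pos: [0.5663, -0.0124, 0.2181]
tool_rot: [-0.001, 0.729, 0.685, -0.001]
contact_force: [0.3, 0.4, -5.8]
gripper_width: 0.129
grasp_force: 58.5
```

Request:
arm_command --rows '[[0,[-0.01,-0.04,0],[0,0,0]],[0,[-0.03,-0.11,0],[0,0,0]],[0,[-0.06,-0.2,0],[0,0,0]],[0,[-0.09,-0.3,0],[0,0,0]],[0,[-0.12,-0.4,0],[0,0,0]],[0,[-0.15,-0.5,0],[0,0,0]],[0,[-0.18,-0.6,0],[0,0,0]],[0,[-0.21,-0.69,0],[0,0,0]],[0,[-0.22,-0.76,0],[0,0,0]],[0,[-0.227,-0.802,0],[0,0,0]],[0,[-0.227,-0.802,0],[0,0,0]],[0,[-0.227,-0.802,0],[0,0,0]]]'

```text
time: 6.42
tool_pos: [0.4984, -0.2531, 0.2188]
tool_rot: [-0.001, 0.729, 0.684, 0.0]
contact_force: [1.1, 1.2, -4.5]
gripper_width: 0.133
grasp_force: 58.5
```

```bash
python3 - <<'E'
from h import *
s=monitor.state();print(s['tool_pos'],s['gripper_width'],s['grasp_force'],s['contact_force'])
f=grab('scene');b=cv2.resize(f['color'][80:280,120:370],(750,600),interpolation=2);cv2.imwrite('pics/s2.png',b[:,:,::-1])
P=cloud(f);Q=P[150:260,150:330].reshape(-1,3)
m=np.linalg.norm(Q[:,:2]-[.499,-.2535],axis=1)<.06
h,e=np.histogram(Q[m&(Q[:,2]>.02)][:,2],bins=np.arange(.02,.3,.005));print(list(zip(e.round(3),h)))
E
```

```text
[ 0.49844223 -0.25311947  0.21878831] 0.13317717007556903 58.51884663105011 [ 1.06643281  1.18213141 -4.45749272]
[(np.float64(0.02), np.int64(0)), (np.float64(0.025), np.int64(0)), (np.float64(0.03), np.int64(0)), (np.float64(0.035), np.int64(0)), (np.float64(0.04), np.int64(0)), (np.float64(0.045), np.int64(0)), (np.float64(0.05), np.int64(0)), (np.float64(0.055), np.int64(0)), (np.float64(0.06), np.int64(0)), (np.float64(0.065), np.int64(0)), (np.float64(0.07), np.int64(0)), (np.float64(0.075), np.int64(0)), (np.float64(0.08), np.int64(0)), (np.float64(0.085), np.int64(0)), (np.float64(0.09), np.int64(0)), (np.float64(0.095), np.int64(0)), (np.float64(0.1), np.int64(0)), (np.float64(0.105), np.int64(0)), (np.float64(0.11), np.int64(0)), (np.float64(0.115), np.int64(0)), (np.float64(0.12), np.int64(0)), (np.float64(0.125), np.int64(0)), (np.float64(0.13), np.int64(0)), (np.float64(0.135), np.int64(0)), (np.float64(0.14), np.int64(10)), (np.float64(0.145), np.int64(31)), (np.float64(0.15), np.int64(7)), (np.float64(0.155), np.int64(0)), (np.float64(0.16), np.int64(0)), (np.float64(0
[... 156 characters left out ...]
np.float64(0.19), np.int64(0)), (np.float64(0.195), np.int64(0)), (np.float64(0.2), np.int64(0)), (np.float64(0.205), np.int64(0)), (np.float64(0.21), np.int64(0)), (np.float64(0.215), np.int64(0)), (np.float64(0.22), np.int64(0)), (np.float64(0.225), np.int64(0)), (np.float64(0.23), np.int64(0)), (np.float64(0.235), np.int64(0)), (np.float64(0.24), np.int64(0)), (np.float64(0.245), np.int64(0)), (np.float64(0.25), np.int64(0)), (np.float64(0.255), np.int64(0)), (np.float64(0.26), np.int64(0)), (np.float64(0.265), np.int64(0)), (np.float64(0.27), np.int64(0)), (np.float64(0.275), np.int64(0)), (np.float64(0.28), np.int64(0)), (np.float64(0.285), np.int64(0)), (np.float64(0.29), np.int64(0))]
```

View pics/s2.png

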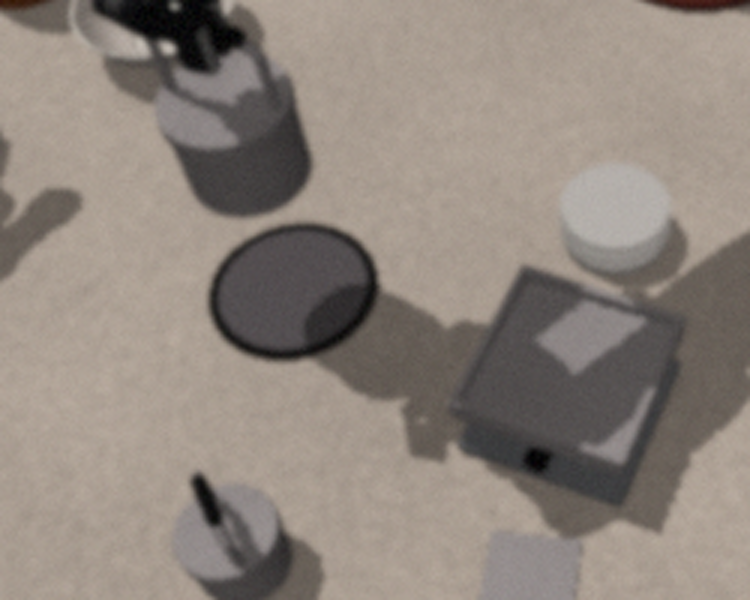

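The can hangs upright from the gripper at crop (235,140), with the mat clear at (293,290). I'll lower it now, slowly at the end.

Request:
arm_command --rows '[[0,[0,0,-0.04],[0,0,0]],[0,[0,0,-0.1],[0,0,0]],[0,[0,0,-0.17],[0,0,0]],[0,[0,0,-0.24],[0,0,0]],[0,[0,0,-0.3],[0,0,0]],[0,[0,0,-0.35],[0,0,0]],[0,[0,0,-0.39],[0,0,0]],[0,[0,0,-0.42],[0,0,0]],[0,[0,0,-0.435],[0,0,0]],[0,[0,0,-0.445],[0,0,0]],[0,[0,0,-0.45],[0,0,0]],[0,[0,0,-0.45],[0,0,0]]]'

```text
time: 7.47
tool_pos: [0.4994, -0.2533, 0.0851]
tool_rot: [0.001, 0.729, 0.685, 0.0]
contact_force: [0.6, -0.2, -3.8]
gripper_width: 0.129
grasp_force: 58.5
```

Request:
arm_command --rows '[[0,[0,0,-0.004],[0,0,0]],[0,[0,0,-0.008],[0,0,0]],[0,[0,0,-0.011],[0,0,0]],[0,[0,0,-0.011],[0,0,0]]]'

```text
time: 7.8
tool_pos: [0.4989, -0.2531, 0.0813]
tool_rot: [0.0, 0.729, 0.685, 0.0]
contact_force: [-0.8, -0.5, -4.8]
gripper_width: 0.136
grasp_force: 58.5
```

Request:
arm_command --rows '[[0,[0,0,-0.003],[0,0,0]],[0,[0,0,-0.004],[0,0,0]],[0,[0,0,-0.004],[0,0,0]],[0,[0,0,-0.004],[0,0,0]]]'

```text
time: 8.13
tool_pos: [0.4991, -0.2533, 0.0806]
tool_rot: [0.0, 0.729, 0.685, -0.0]
contact_force: [-2.4, -0.2, -0.4]
gripper_width: 0.132
grasp_force: 58.9
```

Touching: the weight has come off the tool. I'll open and rise clear.

Request:
arm_command --rows '[[0,[0,0,-0.002],[0,0,0]],[0,[0,0,-0.002],[0,0,0]],[25,[0,0,-0.002],[0,0,0]],[45,[0,0,-0.002],[0,0,0]],[60,[0,0,-0.002],[0,0,0]],[60,[0,0,-0.002],[0,0,0]],[60,[0,0,0.05],[0,0,0]],[60,[0,0,0.15],[0,0,0]],[60,[0,0,0.28],[0,0,0]],[60,[0,0,0.41],[0,0,0]],[60,[0,0,0.54],[0,0,0]],[60,[0,0,0.6],[0,0,0]]]'

```text
time: 9.13
tool_pos: [0.5007, -0.2542, 0.2667]
tool_rot: [0.004, 0.729, 0.685, 0.001]
contact_force: [0.7, -0.0, 0.8]
gripper_width: 0.703
grasp_force: 0.0
```

```bash
python3 - <<'E'
from h import *
s=monitor.state();print(s['tool_pos'],s['tool_rot'],s['joint_pos'].round(2))
f=grab('scene');P=cloud(f);Q=P.reshape(-1,3);Q=Q[np.linalg.norm(Q[:,:2]-[.499,-.2535],axis=1)<.075]
for z in((.07,.085),(.12,.145)):
    q=Q[(Q[:,2]>z[0])&(Q[:,2]<z[1])];print(z,len(q),q.mean(0).round(4),cv2.minEnclosingCircle(q[:,:2].astype('f4')))
E
```

```text
[ 0.50073534 -0.25422655  0.26665792] [0.00438877 0.72876433 0.68474981 0.0009959 ] [-0.6  -0.13  1.69  0.    1.58 -0.54]
(0.07, 0.085) 924 [ 0.5066 -0.254   0.0764] ((0.5012536644935608, -0.2547493577003479), 0.0457480289041996)
(0.12, 0.145) 196 [ 0.5032 -0.2515  0.1347] ((0.5017688274383545, -0.25418680906295776), 0.04080430418252945)
```

The can stands upright on the mat: lid centre (0.501, -0.255) at z 0.076. Next I'll shut the fingers and cross over to the far side of the lever post.

Request:
arm_command --rows '[[0,[0,0,0.05],[0,0,0]],[0,[-0.05,0.25,0.05],[0,0,-0.117]],[0,[-0.137,0.967,0.05],[0,0,-0.117]],[0,[-0.137,0.967,0.05],[0,0,-0.117]],[0,[-0.137,0.967,0.05],[0,0,-0.117]],[0,[-0.137,0.967,0.05],[0,0,-0.117]],[0,[-0.137,0.967,0.05],[0,0,-0.117]],[0,[-0.137,0.967,0.05],[0,0,-0.117]],[0,[-0.137,0.967,0.05],[0,0,-0.117]],[0,[-0.137,0.967,0.05],[0,0,-0.117]],[0,[-0.137,0.967,0.05],[0,0,-0.117]],[0,[-0.137,0.967,0.05],[0,0,-0.117]]]'

```text
time: 10.18
tool_pos: [0.458, 0.036, 0.2747]
tool_rot: [0.0, 0.789, 0.614, -0.0]
contact_force: [0.3, -0.2, -0.6]
gripper_width: -0.0
grasp_force: 0.0
```

Request:
arm_command --rows '[[0,[-0.137,0.967,0],[0,0,0]],[0,[-0.137,0.967,0],[0,0,0]],[0,[-0.137,0.967,0],[0,0,0]],[0,[-0.137,0.967,0],[0,0,0]],[0,[-0.137,0.967,0],[0,0,0]],[0,[-0.137,0.967,0],[0,0,0]],[0,[-0.137,0.967,0],[0,0,0]],[0,[-0.137,0.967,0],[0,0,0]],[0,[-0.137,0.967,0],[0,0,0]],[0,[-0.137,0.967,0],[0,0,0]]]'

```text
time: 11.02
tool_pos: [0.4176, 0.326, 0.2745]
tool_rot: [0.0, 0.789, 0.614, -0.001]
contact_force: [-0.2, -0.7, -0.1]
gripper_width: -0.001
grasp_force: 0.0
```

```bash
cat > lev.py <<'E'
from h import *
c=np.array([.4933,.2743]);ph0=np.radians(14.7+180)-.5
s=monitor.state();p=s['tool_pos'];q=s['tool_rot'];print(p.round(4),'toolx deg',np.degrees(2*np.arctan2(q[2],q[1])).round(1),s['contact_force'].round(1),s['gripper_width'])
for th in (-.3,-.2,0,.2,.4,.6,.7,.8,.9,1.0):
    ph=ph0+th;t=np.array([-np.sin(ph),np.cos(ph)])
    x=c+.085*np.array([np.cos(ph),np.sin(ph)])-(.0175+(.015 if th==-.3 else 0))*t*(1) if th>-.25 else c+.085*np.array([np.cos(ph0),np.sin(ph0)])-.0325*np.array([-np.sin(ph0),np.cos(ph0)])
    print(th,x.round(4),'units',((x-p[:2])/.3).round(3),'z',((.040-p[2])/.3).round(3),'turn',round(th/(np.pi/2),3))
E
python3 lev.py
```

```text
[0.4176 0.326  0.2745] toolx deg 75.8 [-0.2 -0.7 -0.1] -0.0007210925442844786
-0.3 [0.4186 0.3263] units [0.004 0.001] z -0.782 turn -0.191
-0.2 [0.424  0.3266] units [0.021 0.002] z -0.782 turn -0.127
0 [0.415  0.3118] units [-0.009 -0.047] z -0.782 turn 0.0
0.2 [0.4091 0.2955] units [-0.028 -0.102] z -0.782 turn 0.127
0.4 [0.4066 0.2783] units [-0.037 -0.159] z -0.782 turn 0.255
0.6 [0.4075 0.261 ] units [-0.034 -0.217] z -0.782 turn 0.382
0.7 [0.4093 0.2525] units [-0.028 -0.245] z -0.782 turn 0.446
0.8 [0.4119 0.2443] units [-0.019 -0.272] z -0.782 turn 0.509
0.9 [0.4153 0.2363] units [-0.008 -0.299] z -0.782 turn 0.573
1.0 [0.4195 0.2287] units [ 0.006 -0.324] z -0.782 turn 0.637
```

Request:
arm_command --rows '[[0,[0,0,-0.12],[0,0,0]],[0,[0,0,-0.25],[0,0,0]],[0,[0,0,-0.38],[0,0,0]],[0,[0,0,-0.5],[0,0,0]],[0,[0,0,-0.6],[0,0,0]],[0,[0,0,-0.67],[0,0,0]],[0,[0,0,-0.72],[0,0,0]],[0,[0,0,-0.76],[0,0,0]],[0,[0,0,-0.782],[0,0,0]],[0,[0,0,-0.782],[0,0,0]],[0,[0,0,-0.782],[0,0,0]]]'

```text
time: 11.93
tool_pos: [0.4176, 0.3267, 0.0411]
tool_rot: [0.0, 0.789, 0.614, 0.0]
contact_force: [-0.2, 0.3, -0.1]
gripper_width: -0.003
grasp_force: 0.0
```

```bash
python3 lev.py | head -1; python3 - <<'E'
from h import *
f=grab('scene');g=grab('wrist')
b=np.hstack([cv2.resize(f['color'][120:250,390:500],(400,473),interpolation=2),cv2.resize(g['color'][160:360,230:400],(400,473))])
cv2.imwrite('pics/l1.png',np.clip(b[:,:,::-1]*1.4,0,255).astype('u1'))
E
```

```text
[0.4176 0.3267 0.0411] toolx deg 75.8 [-0.2  0.3 -0.1] -0.0030777564664442266
```

View pics/l1.png

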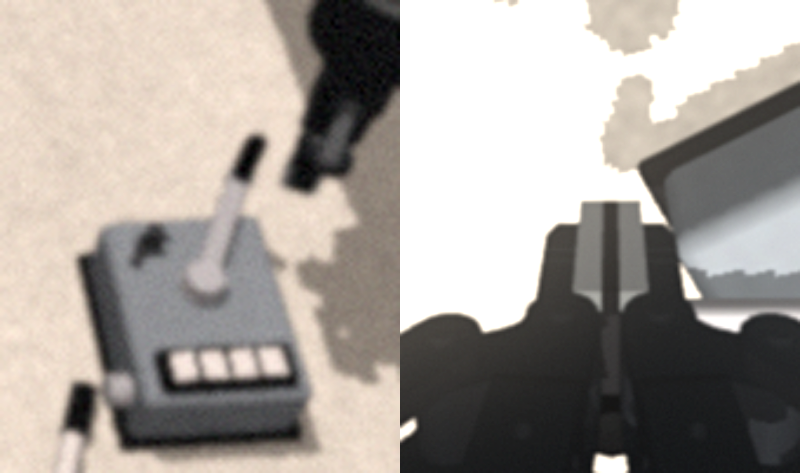

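The left panel shows the shut fingertips at (300,180), level with the post at (250,155) on its far side. The right panel shows nothing touching. I'll push along the arc to about 0.6 rad.

Request:
arm_command --rows '[[0,[-0.005,-0.02,0],[0,0,0]],[0,[-0.009,-0.047,0],[0,0,0]],[0,[-0.019,-0.075,0],[0,0,0.064]],[0,[-0.028,-0.102,0],[0,0,0.127]],[0,[-0.033,-0.13,0],[0,0,0.19]],[0,[-0.037,-0.159,0],[0,0,0.255]],[0,[-0.036,-0.188,0],[0,0,0.318]],[0,[-0.035,-0.205,0],[0,0,0.355]],[0,[-0.035,-0.205,0],[0,0,0.355]],[0,[-0.035,-0.205,0],[0,0,0.355]]]'

```text
time: 12.87
tool_pos: [0.4063, 0.2659, 0.0412]
tool_rot: [-0.0, 0.59, 0.808, 0.001]
contact_force: [-1.9, 2.2, 1.7]
gripper_width: 0.003
grasp_force: 1.4
```

```bash
python3 lev.py | head -1; python3 - <<'E'
from h import *
f=grab('top');s=grab('scene')
b=np.hstack([cv2.resize(s['color'][120:250,390:500],(400,473),interpolation=2),cv2.resize(f['color'][195:315,150:250],(394,473),interpolation=2)])
cv2.imwrite('pics/l2.png',np.clip(b[:,:,::-1]*1.4,0,255).astype('u1'))
E
```

```text
[0.4063 0.2659 0.0412] toolx deg 107.7 [-1.9  2.2  1.7] 0.0030210899477189418
```

View pics/l2.png

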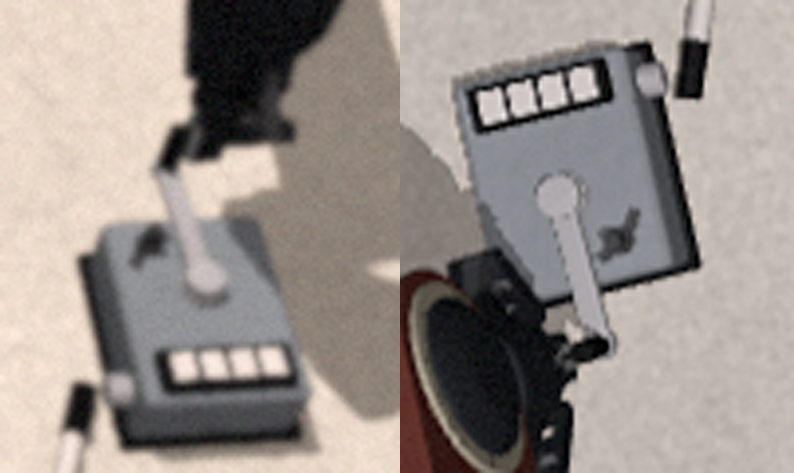

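The lever is being pushed: the post at crop (590,345) is against the fingertips and the peg at (617,240) is still ahead. I'll creep on in small steps and watch the force.

Request:
arm_command --rows '[[0,[0.001,-0.012,0],[0,0,0.027]],[0,[0.004,-0.026,0],[0,0,0.059]],[0,[0.007,-0.04,0],[0,0,0.091]],[0,[0.007,-0.04,0],[0,0,0.091]]]'

```text
time: 13.3
tool_pos: [0.4084, 0.2537, 0.0406]
tool_rot: [-0.0, 0.53, 0.848, 0.0]
contact_force: [-1.9, 2.1, 4.1]
gripper_width: -0.001
grasp_force: 1.5
```

Request:
arm_command --rows '[[0,[0.002,-0.007,0],[0,0,0.016]],[0,[0.004,-0.013,0],[0,0,0.032]],[0,[0.004,-0.013,0],[0,0,0.032]]]'

```text
time: 13.55
tool_pos: [0.4094, 0.25, 0.0404]
tool_rot: [-0.0, 0.509, 0.861, -0.0]
contact_force: [-2.2, 2.2, 2.5]
gripper_width: -0.003
grasp_force: 1.5
```

Request:
arm_command --rows '[[0,[0.002,-0.007,0],[0,0,0.016]],[0,[0.005,-0.014,0],[0,0,0.032]],[0,[0.005,-0.014,0],[0,0,0.032]]]'

```text
time: 13.8
tool_pos: [0.4108, 0.2457, 0.0403]
tool_rot: [-0.0, 0.487, 0.873, -0.0]
contact_force: [-2.5, 1.9, 2.2]
gripper_width: 0.0
grasp_force: 1.6
```

Request:
arm_command --rows '[[0,[0.003,-0.007,0],[0,0,0.016]],[0,[0.005,-0.0135,0],[0,0,0.032]],[0,[0.005,-0.0135,0],[0,0,0.032]]]'

```text
time: 14.05
tool_pos: [0.4124, 0.2416, 0.0403]
tool_rot: [-0.0, 0.465, 0.885, -0.0]
contact_force: [-2.0, 4.0, 2.0]
gripper_width: 0.002
grasp_force: 1.6
```

Request:
arm_command --rows '[[0,[0.003,-0.006,0],[0,0,0.016]],[0,[0.003,-0.006,0],[0,0,0.016]]]'

```text
time: 14.22
tool_pos: [0.4131, 0.2398, 0.0403]
tool_rot: [-0.0, 0.454, 0.891, -0.0]
contact_force: [-1.8, 3.5, 2.1]
gripper_width: 0.001
grasp_force: 1.8
```

Request:
arm_command --rows '[[0,[0.003,-0.006,0],[0,0,0.016]],[0,[0.003,-0.006,0],[0,0,0.016]]]'

```text
time: 14.38
tool_pos: [0.4137, 0.2382, 0.0403]
tool_rot: [-0.001, 0.443, 0.897, -0.0]
contact_force: [-3.9, 3.5, 3.9]
gripper_width: 0.007
grasp_force: 2.6
```

Request:
arm_command --rows '[[0,[0.003,-0.006,0],[0,0,0.016]],[0,[0.003,-0.006,0],[0,0,0.016]]]'

```text
time: 14.55
tool_pos: [0.4144, 0.2366, 0.0403]
tool_rot: [-0.001, 0.431, 0.902, 0.0]
contact_force: [-5.2, 3.7, 4.3]
gripper_width: -0.002
grasp_force: 3.3
```

Request:
arm_command --rows '[[0,[0.003,-0.005,0],[0,0,0.013]],[0,[0.003,-0.005,0],[0,0,0.013]]]'

```text
time: 14.72
tool_pos: [0.4149, 0.2353, 0.0402]
tool_rot: [-0.002, 0.422, 0.907, 0.0]
contact_force: [-6.8, 6.1, 3.8]
gripper_width: 0.001
grasp_force: 4.0
```

The force is climbing steadily, so the lever is on its stop. I'll press a little more, to about 11 N, and hold.

Request:
arm_command --rows '[[0,[0.003,-0.005,0],[0,0,0.01]],[0,[0.003,-0.005,0],[0,0,0.01]],[0,[0.003,-0.005,0],[0,0,0.01]]]'

```text
time: 14.97
tool_pos: [0.4155, 0.2342, 0.0402]
tool_rot: [-0.002, 0.415, 0.91, 0.0]
contact_force: [-7.0, 6.8, 4.1]
gripper_width: 0.002
grasp_force: 4.6
```

Request:
arm_command --rows '[[0,[0.002,-0.003,0],[0,0,0.006]],[0,[0.002,-0.003,0],[0,0,0.006]],[0,[0.002,-0.003,0],[0,0,0.006]],[0,[0.002,-0.003,0],[0,0,0.006]],[0,[0.002,-0.003,0],[0,0,0.006]],[0,[0.002,-0.003,0],[0,0,0.006]]]'

```text
time: 15.47
tool_pos: [0.4158, 0.2334, 0.0402]
tool_rot: [-0.002, 0.411, 0.912, 0.0]
contact_force: [-7.7, 7.1, 6.1]
gripper_width: 0.002
grasp_force: 5.0
```

Held at about 10 N. Now I'll let the lever spring back along the arc and clear it.

Request:
arm_command --rows '[[0,[-0.013,0.036,0],[0,0,-0.06]],[0,[-0.02,0.064,0],[0,0,-0.13]],[0,[-0.028,0.092,0],[0,0,-0.2]],[0,[-0.03,0.121,0],[0,0,-0.27]],[0,[-0.031,0.15,0],[0,0,-0.34]],[0,[-0.027,0.18,0],[0,0,-0.41]],[0,[-0.022,0.207,0],[0,0,-0.48]],[0,[-0.013,0.234,0],[0,0,-0.55]],[0,[-0.003,0.261,0],[0,0,-0.618]],[0,[0.005,0.29,0],[0,0,-0.618]],[0,[0.01,0.33,0],[0,0,-0.618]],[0,[0.01,0.33,0],[0,0,-0.618]]]'

```text
time: 16.47
tool_pos: [0.4212, 0.3326, 0.0405]
tool_rot: [0.0, 0.787, 0.617, 0.0]
contact_force: [0.9, 0.2, -0.3]
gripper_width: -0.001
grasp_force: 0.0
```

Request:
arm_command --rows '[[0,[0,0,0.1],[0,0,0]],[0,[0,0,0.22],[0,0,0]],[0,[0,0,0.35],[0,0,0]],[0,[0,0,0.48],[0,0,0]],[0,[0,0,0.5],[0,0,0]],[0,[0,0,0.5],[0,0,0]],[0,[0,0,0.5],[0,0,0]]]'

```text
time: 17.05
tool_pos: [0.4206, 0.331, 0.1902]
tool_rot: [0.0, 0.788, 0.616, 0.0]
contact_force: [0.1, -0.1, -0.7]
gripper_width: -0.003
grasp_force: 0.0
```

```bash
python3 - <<'E'
from h import *
s=monitor.state();print(s['time'],s['tool_pos'],s['contact_force'])
f=grab('scene');cv2.imwrite('pics/end.png',f['color'][:,:,::-1])
P=cloud(f);Q=P.reshape(-1,3)
for c in([.4108,.2947],):
    q=Q[(np.linalg.norm(Q[:,:2]-c,axis=1)<.025)&(Q[:,2]>.08)&(Q[:,2]<.1)];print(len(q),q.mean(0))
q=Q[(np.linalg.norm(Q[:,:2]-[.5,-.2535],axis=1)<.075)&(Q[:,2]>.07)&(Q[:,2]<.085)];print(q.mean(0),cv2.minEnclosingCircle(q[:,:2].astype('f4')))
E
```

```text
17.05 [0.42062719 0.33098721 0.19022436] [ 0.05515785 -0.0717997  -0.65173791]
46 [0.41451878 0.29281703 0.09076682]
[ 0.50666269 -0.25400211  0.07646872] ((0.5010387301445007, -0.2557179033756256), 0.04621058329939842)
```

View pics/end.png

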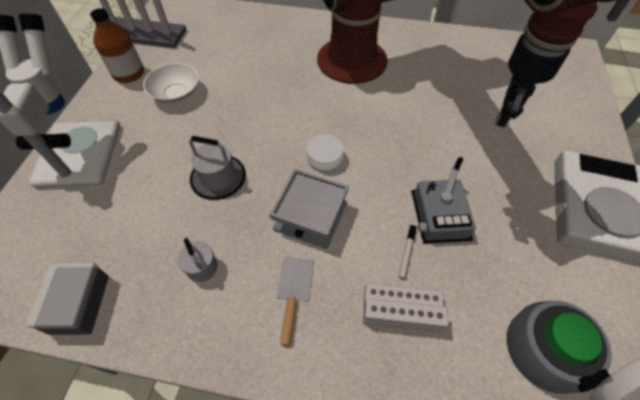

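The final view shows the can upright in the middle of the mat at (217,170), the lever post back at its rest pixel (459,163), and the other things in place. I'll hand it in.

```bash
python3 -c "
from plant import manip
print(manip.job_done())"
```

```text
the job is handed in; nothing more can be done
None
```

The job is handed in, with no verdict returned: the can stands upright about 3 mm from the mat's centre, the lever was pressed to its stop at about 10 N and sprang back to rest, and nothing else visibly moved.

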